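# Unload the bonding jig and show the module to the inspection camera

### The job

The heat sink on the module in the bonding jig has set: lift the pressure weight off its guide posts and hang it by its yellow handle on the hook stand and let go. Then take the module out of the jig and finish holding it still in the air with its middle on the lens axis of the inspection camera, 100 mm in front of the lens, level, with the orange connector end squarely facing the lens; do not put it down or let go, do not touch the camera, and leave the other things on the bench where they are.

Things in the scene. Friction and masses are not known exactly. Their poses are not given: they have to be found in the camera images.
- handle_bar (a point): Middle of the steel cross bar (10 mm thick, along x) on top of the weight's yellow bow handle. Handle legs 10 (x) x 14 (y) mm, outer faces 54 mm and inner faces 34 mm apart along x, from 46 mm below to 5 mm above this point. Grip both legs' outer faces from above (closing along x) so that the opening under the bar stays free for the hook. z up.
- weight: Loose pressure weight, 0.55 kg, dark steel bar 150 (x) x 44 (y) x 14 mm lying on the module; origin under its middle, 60 mm below handle_bar, same axes. Two 13 mm holes 60 mm either side along x run on the jig's 10 mm posts, whose tops stand 22 mm above its underside: lift straight up 25 mm or more before going sideways.
- hook_seat (a point): Top of the hook's flat seat (16 mm long in x), 145 mm above the table; the hung bar's centre lies 5 mm above it, along y (either way round). Steel strip hook, 18 mm wide in y, 6 mm thick. Its open end with upturned lip (17 mm higher than the seat, 20 mm away) is toward -x: bring the bar in from 80 mm out at -x, 35 mm above this point, then lower it.
- hook_stand: Fixed hook stand with grey round foot; origin under its post, axes as hook_seat, which is 40 mm toward -x from the post. The post (16 x 20 mm) ends 8 mm above the seat, nothing is above it.
- module_center (a point): Centre, half-way up, of the loose module in the jig: green board 84 (x) x 48 (y) x 4 mm with a silvery finned heat sink 60 (x) x 50 (y) x 32 mm centred on it, 36 mm high in all. +x points to the end with the orange connector; z up. Grip the heat sink from above across its 60 mm long faces, 50 mm apart along y.
- module: The module, 0.2 kg; origin under its middle, 18 mm below module_center, same axes. It stands on the jig's base plate, 12 mm above the table, between four black corner stops 8 mm high with 1.5 mm play; they hold the board's ends only (more than 32 mm from the centre in x): lift straight up.
- connector (a point): Middle of the outer face of the module's orange connector, 41 mm toward +x of the module's centre and 8 mm lower.
- jig: Fixed bonding jig: aluminium base plate 172 (x) x 92 (y) x 12 mm with two 10 mm steel guide posts 60 mm either side along x, tops 70 mm above the table. Origin under its centre; module and weight start with about the same axes.
- focus_point (a point): The sharp point of the inspection camera: on the lens axis, 100 mm in front of the lens, in empty air 190 to 250 mm above the table. x points level from here into the lens, z is up. The module's centre (module_center) belongs here, its x along this x.
- lens (a point): Middle of the camera's lens, with a white ring light 64 mm across around it; axes as focus_point.
- camera_stand: Inspection camera on its fixed column stand, its black camera body level above; origin on the table under the camera body, 40 mm behind the lens and 100 mm in front of the middle of its foot (110 x 140 mm), x pointing to the foot. It must not be touched.
- side_cutters: Bystander, leave it: red-handled side cutters lying flat, 164 mm long, 15 mm high; origin under its centre.
- screwdriver_red: Bystander, leave it: red-handled screwdriver lying down, 210 mm long, 28 mm high; origin under its centre.
- long_pliers: Bystander, leave it: blue-handled pliers lying flat, 164 mm long, 15 mm high; origin under its centre.
- tape_black: Bystander, leave it: roll of black cloth tape lying flat, 104 mm across, 48 mm high; origin under its centre.
- pot_2: Bystander, leave it: cream screw-top pot with a yellow cap, 52 mm across and high; origin under its centre.
- marker: Bystander, leave it: black marker pen with a red end, lying down, 122 mm long, 19 mm high; origin under its centre.
- hex_keys: Bystander, leave it: blue folding hex-key set lying down, 90 x 30 x 21 mm; origin under its centre.
Mind the look-alikes: they are no part of the job. What is shaped like the module but turquoise is not meant.

How it is judged:
On the way, in this order (a step that is already met when the one before it is completed fails the run):
1. the weight hangs by its handle bar in the hook's seat, let go and still (x of handle_bar in the frame of hook_seat between -0.016 and 0.016 m and y of handle_bar in the frame of hook_seat between -0.015 and 0.015 m and z of handle_bar in the frame of hook_seat between -0.002 and 0.014 m and contact force between weight and hook_stand above 2.5 N and contact force between weight and the fingers below 0.1 N and linear speed of weight below 0.06 m/s), for 0.3 s.
2. the module is gripped and lifted clear of the jig (height (world z) of module_center above 0.07 m and contact force between module and the fingers above 1 N and contact force between module and jig below 0.05 N), for 0.2 s.
At the end, for the whole second after the job is handed in: Weight hangs by its handle bar in the hook seat, untouched by the fingers. Fingers hold the module still, centre within 15 mm of the focus point along each camera axis, level within 8 degrees, in line with the lens within 10 degrees, orange end to the lens, touching no jig, weight or camera (all of step 1 and x of module_center in the frame of focus_point between -0.015 and 0.015 m and y of module_center in the frame of focus_point between -0.015 and 0.015 m and z of module_center in the frame of focus_point between -0.015 and 0.015 m and angle between module_center's own z axis and vertical below 0.14 rad and angle between the x axis of module_center and the x axis of focus_point, either way round below 0.17 rad and x of connector in the frame of focus_point above 0.015 m and contact force between module and the fingers above 1 N and contact force between module and jig below 0.05 N and contact force between module and camera_stand below 0.05 N and contact force between module and weight below 0.05 N and linear speed of module below 0.02 m/s); the arm keeps its last pose, push and grip.
It fails at once if the inspection camera is touched (contact force between camera_stand and anything else above 1 N).
It fails at once if another thing on the bench is disturbed (moved more than 20 mm) (distance of any of side_cutters, screwdriver_red, long_pliers, tape_black, pot_2, marker, hex_keys from where it was at the start of the episode above 0.02 m).
It also fails if it takes over 67 s, if anything falls off the work surface, if the arm or the gripper's body presses on something with over 40 N, if the wrist force passes 120 N, or if a joint passes its speed limit or range.

### The arm

A 7-joint arm with a two-finger parallel gripper is mounted at the origin on a cart in front of the work surface, level with it; the furniture and walls round the work are solid. World frame = base frame: x ahead of the robot, y to its left, z up, the work surface at z = 0. Lengths are in m, angles in rad, forces in N, time in s.
With the tool pointing down it reaches from about 0.4 to 0.85 m from the base axis. Payload 6.9 kg.
Tool frame: the origin (TCP) lies midway between the tips of the shut fingers; the grasp point (between the pads) lies behind it (ctrl.pinch_z is the z of the grasp point in the tool frame, in m); z points along the fingers, y is the line along which they close (so a half turn about z gives the same grasp; the last joint's range is limited). The gripper opens to 85 mm and grips with 20 to 120 N. Pads are 22 mm wide; open, the fingers measure 114 mm over their backs; the gripper's body (76 mm by 85 mm) begins 54 mm behind the grasp point. The pads swing forward as they close: fully open they stand 13 mm farther back than shut.
Start: joints at [1.212, 0.507, -0.238, 1.5, 0.126, 1.149, -0.155], TCP at [0.28, -0.559, 0.207] pointing down, gripper open.
Joint ranges: [-3.08, 3.08], [-0.24, 2.05], [-1.43, 1.35], [0, 2.5], [-1.52, 4.66], [0.17, 1.96], [-2.89, 2.89]. Speed limits (rad/s): [2.39, 2.39, 3.14, 3.14, 3.14, 3.14, 3.14].

### API

Orientations are given as a unit quaternion [w, x, y, z].
In Python, from station import ctrl, get_state, vision, ticket, models gives the robot as it stands. Calls block until the motion is done:
- ctrl.movep(position, orientation): joint-space move of the TCP to a pose.
- ctrl.movel(position, frame=None, max_speed=0.15): straight line of the TCP; frame=None keeps the orientation; max_speed is the mean speed in m/s.
- ctrl.set_joints(angles): joint-space move.
- ctrl.ungrasp() and ctrl.close_gripper(force=None): open the fingers fully, or close them until they stop; force is the grip in N (None keeps the last).
- ctrl.pause(seconds).
- ctrl.ik(position, orientation): joint angles nearest the present ones, or None.
- get_state(): the state.
- vision.grab_frame(name): name is "scene" or "top"; returns (picture, depth): 480x640x3 uint8, blue, green, red; 480x640 float32, m along the optical axis (not along the pixel's ray), 0 where there is no reading.
- vision.camera_info(name): a dict with "mtx" (3x3 intrinsics, pixels), "dist_coeffs" ([k1, k2, p1, p2, k3] as OpenCV has them; the pictures are not rectified), "R" (3x3) and "t" (3): a world point X has camera coordinates R X + t. Camera axes: x right, y down, z forward; pixel columns grow to the right and rows downward; lengths in m; the calibration is good to about 2 mm. A picture is of the moment at which its call begins. camera_info takes no time and is no camera call.
A pose or a line that the arm cannot do raises ctrl.Unreachable and nothing moves.
- ticket.close_job(): hands the job in; it is judged then, once.
Trained networks look in the newest picture that a camera, given by its name, has taken for a name from the list of things; names that differ only in an ending like _2 or _b are one class to them, and where a whole thing is asked for, a point or a joint stands for the part that bears it (a point fixed in the world has none). Each returns a list of dicts, best first, with "p" (0 to 1); they miss things now and then, are a little off and sometimes report something else, mostly with a low value. They report only what shows in the picture. A call takes as long as a camera call. They do not tell look-alikes from the thing itself.
- models.recognise(camera, target): "point" ([column, row] in pixels, amid what is visible of it).
- models.masks_of(camera, target): "mask" (480x640 bool, what is visible of it) and "point" ([column, row] in pixels, amid what is visible of it).
The state is a dict: "time": time; "qpos": joint angles; "qd": joint speeds; "tau": joint torques, N m; "tcp_pos": TCP position; "eef_rot": TCP orientation; "contact_force": force on the tool from outside, world axes, zero at the start; "wrist_torque": the same for the moment, N m; "width": finger opening in m; "gripper_force": force on a finger pad.
Only numpy, scipy, OpenCV 4.12 (cv2) and the standard library are available. Lean on these libraries where they do the work, as an engineer would, in place of code of your own. Each camera call takes 0.05 s, during which the arm holds its last target. There are 200 camera calls.

## Working session

There is one attempt and no reset: what is moved stays moved. The work goes in short steps, each a Python script; the robot and the scene stay as the last script left them, time stands still between calls to the robot, and variables do not carry over. Pictures are saved under pics/ and viewed, at most 10 in all, crops included, and the job is handed in when it is done.

```bash
mkdir -p pics; ls; python3 - <<'E'
from station import ctrl, get_state, vision, models
import cv2, numpy as np
s=get_state(); print(s['time'],s['tcp_pos'],s['eef_rot'],s['width'],ctrl.pinch_z)
for c in ('scene','top'):
    im,d=vision.grab_frame(c); cv2.imwrite(f'pics/{c}0.png',im); np.savez(f'{c}0.npz',im=im,d=d)
    i=vision.camera_info(c); print(c,i)
    for t in ('handle_bar','weight','hook_seat','hook_stand','module','connector','lens','camera_stand','jig'):
        try: print(t,[(np.round(r['point']).tolist(),round(r['p'],2)) for r in models.recognise(c,t)][:3])
        except Exception as e: print(t,e)
E
```

```text
pics
0.0 [ 0.27983964 -0.55823937  0.20643227] [-8.58855218e-04  9.73115691e-01  2.30315138e-01 -2.28709207e-04] 0.08565366891451351 -0.0187
scene {'mtx': array([[574.19842336,   0.        , 317.79067938],
       [  0.        , 574.19842336, 238.09547735],
       [  0.        ,   0.        ,   1.        ]]), 'dist_coeffs': array([-0.08046979,  0.        ,  0.        ,  0.        ,  0.        ]), 'R': array([[-0.55468351, -0.8319308 ,  0.01474279],
       [-0.44772258,  0.28348727, -0.84804449],
       [ 0.70133494, -0.47699698, -0.52971992]]), 't': array([0.25539107, 0.36781065, 1.4312197 ])}
handle_bar [([289.0, 290.0], 0.8)]
weight [([291.0, 290.0], 0.61)]
hook_seat [([390.0, 236.0], 0.69), ([271.0, 267.0], 0.34)]
hook_stand [([392.0, 236.0], 0.69), ([395.0, 283.0], 0.51)]
module [([285.0, 303.0], 0.75), ([335.0, 294.0], 0.71)]
connector [([284.0, 302.0], 0.73), ([336.0, 296.0], 0.73)]
lens [([214.0, 201.0], 0.84)]
camera_stand [([205.0, 212.0], 0.94), ([316.0, 244.0], 0.21)]
jig [([290.0, 308.0], 0.69), ([286.0, 305.0], 0.39)]
top {'mtx': array([[433.13099088,   0.        , 315.2190789 ],
       [  0.        , 433.13099088, 246.19773706],
       [  0.        ,   0.        ,   1.        ]]), 'dist_coeffs': array([-0.06931773,  0.        ,  0.        ,  0.        ,  0.        ]), 'R': array([[-0.01848731, -0.99967175, -0.01773721],
       [-0.991566  ,  0.0206077 , -0.12795385],
       [ 0.12827737,  0.01522209, -0.9916215 ]]), 't': array([-0.03917404,  0.56528788,  1.27007545])}
handle_bar [([264.0, 290.0], 0.92)]
weight [([265.0, 287.0], 0.95), ([270.0, 289.0], 0.63)]
hook_seat []
hook_stand [([423.0, 240.0], 0.96)]
module [([315.0, 298.0], 0.9)]
connector [([311.0, 297.0], 0.68), ([272.0, 288.0], 0.63)]
lens [([226.0, 156.0], 0.7)]
camera_stand [([232.0, 156.0], 0.65)]
jig [([271.0, 291.0], 0.75), ([204.0, 277.0], 0.37), ([424.0, 245.0], 0.32)]
```

View pics/scene0.png

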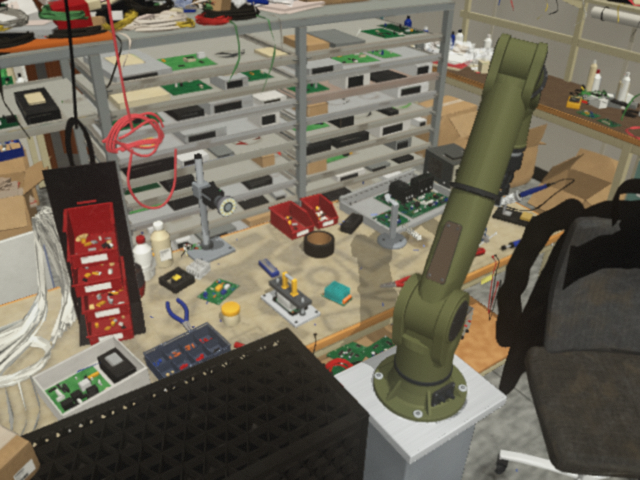

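View pics/top0.png

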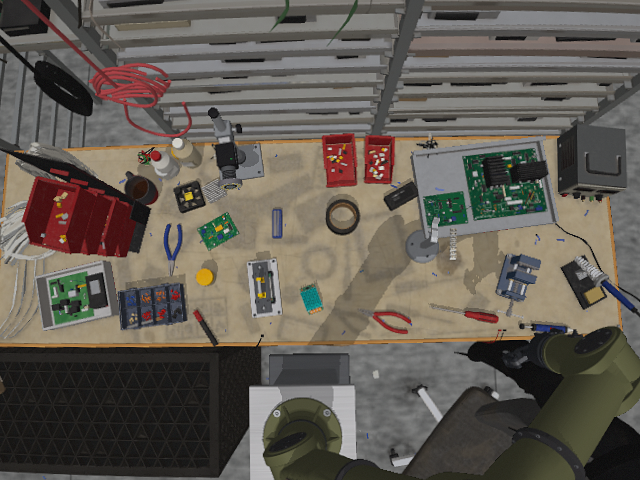

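```bash
cat > h.py <<'E'
from station import ctrl, get_state, vision, models, ticket
import cv2, numpy as np
def cloud(c,d):
    i=vision.camera_info(c); v,u=np.mgrid[0:480,0:640]
    n=cv2.undistortPoints(np.stack([u,v],-1).reshape(-1,1,2).astype(float),i['mtx'],i['dist_coeffs']).reshape(480,640,2)
    P=np.dstack([n,np.ones((480,640))])*d[...,None]
    W=(P-i['t'])@i['R']; W[d==0]=np.nan
    return W
def proj(c,X):
    i=vision.camera_info(c); r,_=cv2.Rodrigues(i['R'])
    return cv2.projectPoints(np.atleast_2d(X).astype(float),r,i['t'],i['mtx'],i['dist_coeffs'])[0][:,0]
E
python3 - <<'E'
from h import *
rows=[]
for c,rs in (('scene',[(165,145,90,110),(250,265,70,70),(360,175,70,90)]),('top',[(190,100,90,100),(235,250,60,80),(395,200,70,75)])):
    z=np.load(c+'0.npz'); W=cloud(c,z['d']); np.save(c+'W.npy',W)
    rows.append(np.hstack([cv2.resize(z['im'][y:y+h,x:x+w],(266,300),interpolation=cv2.INTER_CUBIC) for x,y,w,h in rs]))
    vision.grab_frame(c)
    for t in ('weight','handle_bar','hook_stand','camera_stand','lens','jig'):
        for r in models.masks_of(c,t)[:2]:
            m=r['mask']; p=W[m]; p=p[~np.isnan(p[:,0])]
            if len(p): print(c,t,round(r['p'],2),len(p),np.round(np.percentile(p,[2,50,98],axis=0),3).tolist())
            np.save(f'm_{c}_{t}.npy',m) if r is not None and r['p']>.5 else 0
cv2.imwrite('pics/crop.png',np.vstack(rows))
E
```

```text
scene weight 0.55 788 [[0.368, 0.043, -0.005], [0.433, 0.116, 0.058], [0.56, 0.139, 0.109]]
scene handle_bar 0.78 706 [[0.368, 0.087, 0.04], [0.433, 0.117, 0.059], [0.519, 0.139, 0.109]]
scene hook_stand 0.62 874 [[0.696, 0.142, 0.204], [0.76, 0.187, 0.241], [0.867, 0.211, 0.259]]
scene hook_stand 0.52 1976 [[0.698, 0.126, 0.003], [0.828, 0.189, 0.213], [0.874, 0.244, 0.329]]
scene camera_stand 0.87 2268 [[0.699, 0.106, -0.002], [0.834, 0.188, 0.194], [1.0, 0.249, 0.335]]
scene camera_stand 0.41 899 [[0.696, 0.142, 0.202], [0.759, 0.187, 0.241], [0.87, 0.211, 0.259]]
scene lens 0.83 891 [[0.696, 0.143, 0.204], [0.759, 0.187, 0.241], [0.867, 0.211, 0.259]]
scene jig 0.68 325 [[0.502, 0.374, -0.005], [0.577, 0.405, 0.01], [0.648, 0.427, 0.016]]
scene jig 0.62 636 [[0.357, 0.065, 0.001], [0.394, 0.135, 0.01], [0.518, 0.16, 0.019]]
top weight 0.98 765 [[0.371, 0.084, 0.018], [0.438, 0.106, 0.062], [0.511, 0.134, 0.114]]
top weight 0.4 263 [[0.276, 0.255, -0.003], [0.328, 0.289, 0.013], [0.376, 0.326, 0.021]]
top handle_bar 0.88 792 [[0.371, 0.084, 0.05], [0.441, 0.107, 0.062], [0.514, 0.134, 0.114]]
top hook_stand 0.65 933 [[0.515, -0.42, 0.008], [0.559, -0.373, 0.017], [0.613, -0.331, 0.156]]
top camera_stand 0.9 2396 [[0.702, 0.119, 0.007], [0.816, 0.171, 0.243], [0.894, 0.209, 0.351]]
top lens 0.61 1245 [[0.701, 0.141, 0.017], [0.779, 0.172, 0.254], [0.92, 0.205, 0.264]]
top lens 0.18 951 [[0.515, -0.42, 0.006], [0.559, -0.372, 0.017], [0.613, -0.329, 0.156]]
top jig 0.75 876 [[0.361, 0.06, 0.002], [0.444, 0.089, 0.012], [0.526, 0.161, 0.063]]
```

View pics/crop.png

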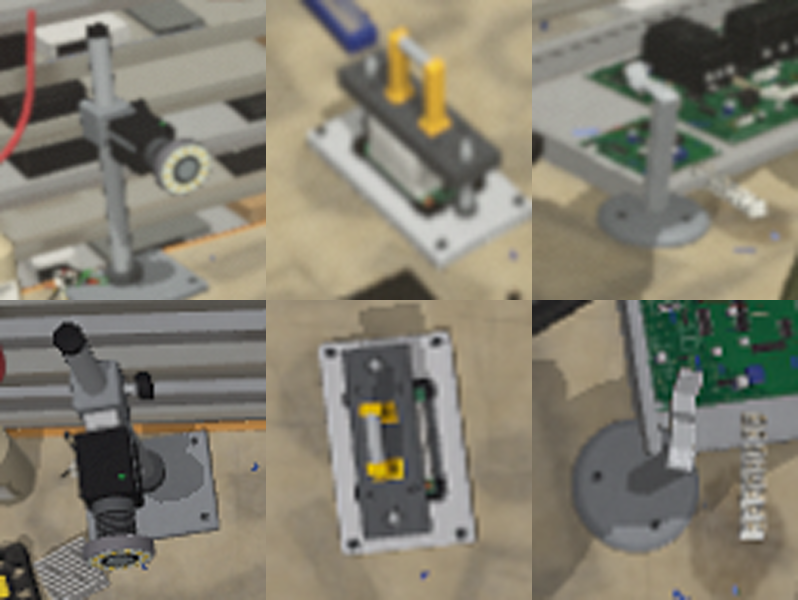

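```bash
python3 - <<'E'
from h import *
T=np.load('topW.npy'); S=np.load('sceneW.npy'); ti=np.load('top0.npz')['im']; si=np.load('scene0.npz')['im']
def box(W,lo,hi): return np.all((W>lo)&(W<hi),-1)
def rect(n,p,z=None):
    if len(p)<5: print(n,len(p)); return
    (cx,cy),(w,h),a=cv2.minAreaRect((p[:,:2]*1000).astype(np.float32)); 
    e=np.linalg.svd(p[:,:2]-p[:,:2].mean(0))[2][0]
    print(n,len(p),'rect',round(cx,1),round(cy,1),round(w,1),round(h,1),round(a,1),'med',np.round(np.median(p,0),4),'pca',round(np.degrees(np.arctan2(e[1],e[0])),1))
for n,W in (('T',T),('S',S)):
    rect(n+' wtop',W[box(W,[.33,.05,.057],[.56,.17,.067])])
    rect(n+' handle',W[box(W,[.33,.05,.09],[.56,.17,.125])])
    rect(n+' base',W[box(W,[.33,.03,.007],[.56,.2,.017])])
    rect(n+' foot',W[box(W,[.45,-.46,.005],[.65,-.28,.03])])
    rect(n+' hook',W[box(W,[.5,-.46,.12],[.7,-.28,.2])])
    for z in (.04,.07,.1,.125): rect(n+f' post z{z}',W[box(W,[.45,-.46,z],[.61,-.28,z+.03])])
    rect(n+' cambody',W[box(W,[.69,.1,.2],[.8,.25,.27])])
    rect(n+' camfoot',W[box(W,[.7,.05,.005],[1.,.3,.03])])
    m=box(W,[.6,-.6,.03],[.75,-.2,.2]); rect(n+' tray',W[m]); print('zmax',np.nanmax(W[m][:,2]) if m.any() else 0)
    im=ti if n=='T' else si
    hsv=cv2.cvtColor(im,cv2.COLOR_BGR2HSV)
    m=box(W,[.33,.03,.01],[.56,.2,.05])&(hsv[...,0]<22)&(hsv[...,1]>140)&(hsv[...,2]>90)
    print('orange',[(a[::-1].tolist(),im[tuple(a)].tolist(),np.round(W[tuple(a)],3).tolist()) for a in np.argwhere(m)][:14])
# ring light bright in scene
hsv=cv2.cvtColor(si,cv2.COLOR_BGR2HSV); m=box(S,[.66,.1,.15],[.8,.25,.3]); 
p=S[m&(hsv[...,2]>150)&(hsv[...,1]<90)]; print('ring',len(p),np.round(np.median(p,0),4),np.round(np.ptp(p,axis=0),3),np.round(np.linalg.svd(p-p.mean(0))[2][2],3), np.round((p.min(0)+p.max(0))/2,4))
big=np.hstack([cv2.resize(si[265:325,255:320],(433,400),interpolation=cv2.INTER_CUBIC),cv2.resize(ti[250:325,240:300],(320,400),interpolation=cv2.INTER_CUBIC)])
cv2.imwrite('pics/jig.png',big)
E
```

```text
T wtop 627 rect 442.4 108.8 150.7 45.2 6.0 med [0.4413 0.1054 0.062 ] pca -174.3
T handle 85 rect 442.4 108.3 52.6 13.2 6.7 med [0.4393 0.1085 0.1116] pca -173.3
T base 767 rect 451.4 113.2 189.3 157.0 3.3 med [0.4389 0.0847 0.0118] pca -174.6
T foot 990 rect 549.7 -371.0 177.9 199.0 90.0 med [ 0.5603 -0.376   0.014 ] pca 151.3
T hook 202 rect 588.4 -382.5 22.3 70.1 79.6 med [ 0.5834 -0.3807  0.1511] pca 169.1
T post z0.04 22 rect 574.6 -378.4 17.8 42.9 78.8 med [ 0.5566 -0.3695  0.0544] pca 163.8
T post z0.07 20 rect 557.7 -373.2 21.7 9.5 44.1 med [ 0.5563 -0.3688  0.087 ] pca -128.0
T post z0.1 25 rect 558.1 -372.9 22.8 10.1 41.6 med [ 0.5577 -0.3689  0.117 ] pca -141.8
T post z0.125 142 rect 581.1 -379.8 22.1 56.0 83.9 med [ 0.5791 -0.3798  0.1491] pca 168.3
T cambody 830 rect 750.5 170.7 101.5 62.2 4.3 med [0.7513 0.1702 0.2543] pca -172.5
T camfoot 1640 rect 848.4 176.1 249.0 294.5 89.7 med [0.8525 0.1615 0.017 ] pca 156.3
T tray 622 rect 674.9 -433.4 149.5 333.4 0.1 med [ 0.7093 -0.3486  0.0336] pca 86.5
zmax 0.16443872273986793
orange []
S wtop 308 rect 441.2 113.1 149.8 47.9 
[... 420 characters left out ...]
.7 med [ 0.5569 -0.3703  0.0571] pca -112.3
S post z0.07 58 rect 558.4 -373.8 24.6 26.9 51.9 med [ 0.5576 -0.3731  0.0821] pca -135.2
S post z0.1 53 rect 555.8 -371.8 22.4 20.2 53.0 med [ 0.5571 -0.3706  0.1139] pca -123.2
S post z0.125 95 rect 576.6 -378.0 23.6 69.4 79.4 med [ 0.5654 -0.3737  0.1437] pca 170.9
S cambody 638 rect 746.9 172.5 108.3 66.1 2.3 med [0.7411 0.1835 0.2404] pca -164.4
S camfoot 1386 rect 850.4 175.4 227.1 312.9 84.3 med [0.8449 0.2105 0.0148] pca 154.8
S tray 133 rect 675.5 -431.0 147.4 336.9 0.3 med [ 0.7013 -0.3779  0.0334] pca 106.5
zmax 0.15916639989001818
orange []
ring 158 [0.7026 0.1708 0.2328] [0.024 0.06  0.062] [-0.983 -0.179 -0.044] [0.7041 0.168  0.2305]
```

View pics/jig.png

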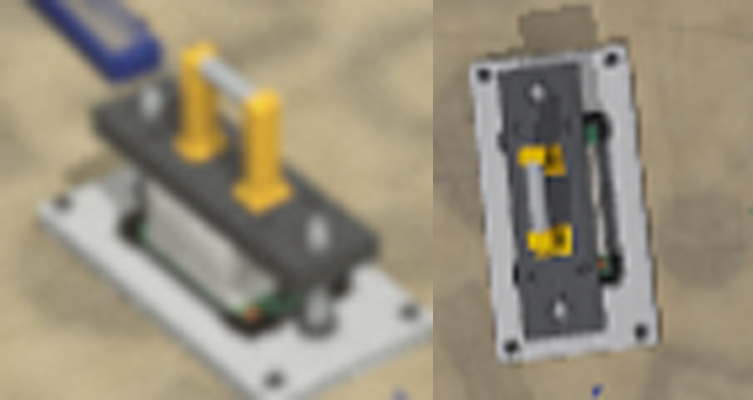

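```bash
python3 - <<'E'
from h import *
T=np.load('topW.npy'); S=np.load('sceneW.npy')
ti=np.load('top0.npz')['im']
def box(W,lo,hi): return np.all((W>lo)&(W<hi),-1)
for n,W in (('T',T),('S',S)):
    p=W[box(W,[.5,-.46,.12],[.7,-.28,.2])]; d=np.array([.983,-.182]); q=(p[:,:2]-[.56,-.376])@d; 
    o=np.argsort(q); b=np.digitize(q,np.arange(-.02,.09,.01))
    l=(p[:,:2]-[.56,-.376])@[.182,.983]
    for k in np.unique(b): print(n,'s',round(-.03+.01*k,3),(b==k).sum(),'z',np.round(np.percentile(p[b==k,2],[5,50,95]),4),'lat',np.round(np.percentile(l[b==k],[3,50,97]),4))
    m=box(W,[.6,-.5,.02],[.78,-.26,.3]); q=W[m]; q=q[(q[:,0]>.64)]; print('tray zmax',np.percentile(q[:,2],[50,99,100]))
    # camera body cross-centres along x
    for x in np.arange(.69,.8,.01):
        q=W[box(W,[x,.1,.18],[x+.01,.25,.28])]
        if len(q)>4: print(n,'cam x',round(x,2),len(q),'y',np.round(np.percentile(q[:,1],[3,97]),3),'z',np.round(np.percentile(q[:,2],[3,97]),3))
    m=np.load(f"m_{'top' if n=='T' else 'scene'}_camera_stand.npy")&box(W,[.7,.05,.004],[1,.3,.028]); q=W[m]
    print(n,'foot',cv2.minAreaRect((q[:,:2]*1000).astype(np.float32)))
m=box(T,[.7,.1,.004],[1,.25,.03]); hsv=cv2.cvtColor(ti,cv2.COLOR_BGR2HSV)
g=(hsv[...,1]<40)&m; q=T[g]; print('grey',cv2.minAreaRect((q[:,:2]*1000).astype(np.float32)),len(q))
vis=cv2.resize(ti[100:220,180:290],(660,590)*1) if 0 else cv2.resize(ti[100:200,180:280],(600,600),interpolation=cv2.INTER_CUBIC)
cv2.imwrite('pics/cam.png',vis)
E
```

```text
T s -0.01 32 z [0.1224 0.1482 0.1559] lat [-0.0096  0.001   0.0087]
T s 0.0 34 z [0.1297 0.1534 0.1567] lat [-0.0109 -0.0002  0.0091]
T s 0.01 25 z [0.1504 0.1529 0.1567] lat [-0.0095 -0.0003  0.0074]
T s 0.02 24 z [0.1459 0.1521 0.1556] lat [-0.0084  0.0004  0.0074]
T s 0.03 22 z [0.1414 0.146  0.1485] lat [-0.0082 -0.0001  0.0078]
T s 0.04 25 z [0.1421 0.1458 0.1495] lat [-0.0081  0.0003  0.008 ]
T s 0.05 31 z [0.1457 0.1548 0.1616] lat [-0.0089 -0.0004  0.0079]
T s 0.06 9 z [0.1534 0.1572 0.1606] lat [-0.0066  0.001   0.0073]
tray zmax [0.03192561 0.04060697 0.0525245 ]
T cam x 0.69 18 y [0.177 0.197] z [0.218 0.26 ]
T cam x 0.7 176 y [0.139 0.193] z [0.209 0.266]
T cam x 0.71 55 y [0.137 0.188] z [0.239 0.265]
T cam x 0.72 45 y [0.154 0.188] z [0.235 0.252]
T cam x 0.73 48 y [0.154 0.187] z [0.235 0.252]
T cam x 0.74 61 y [0.154 0.19 ] z [0.234 0.253]
T cam x 0.75 104 y [0.151 0.198] z [0.216 0.26 ]
T cam x 0.76 86 y [0.15  0.199] z [0.222 0.26 ]
T cam x 0.77 81 y [0.151 0.2  ] z [0.228 0.261]
T cam x 0.78 84 y [0.152 0.202] z [0.222 0.261]
T cam x 0.79 72 y [0.154 0.203] z [0.23
[... 852 characters left out ...]

S cam x 0.7 197 y [0.144 0.197] z [0.203 0.261]
S cam x 0.71 28 y [0.138 0.198] z [0.203 0.26 ]
S cam x 0.73 19 y [0.171 0.192] z [0.225 0.25 ]
S cam x 0.74 52 y [0.164 0.199] z [0.215 0.254]
S cam x 0.75 91 y [0.152 0.201] z [0.208 0.256]
S cam x 0.76 47 y [0.153 0.203] z [0.211 0.256]
S cam x 0.77 44 y [0.159 0.205] z [0.211 0.258]
S cam x 0.78 42 y [0.157 0.206] z [0.211 0.257]
S cam x 0.79 48 y [0.158 0.207] z [0.211 0.256]
S cam x 0.8 37 y [0.159 0.207] z [0.218 0.256]
S foot ((871.2638549804688, 192.23699951171875), (188.01235961914062, 147.22296142578125), 3.6226322650909424)
grey ((860.53759765625, 176.49331665039062), (142.43858337402344, 269.5765380859375), 87.27946472167969) 1143
```

View pics/cam.png

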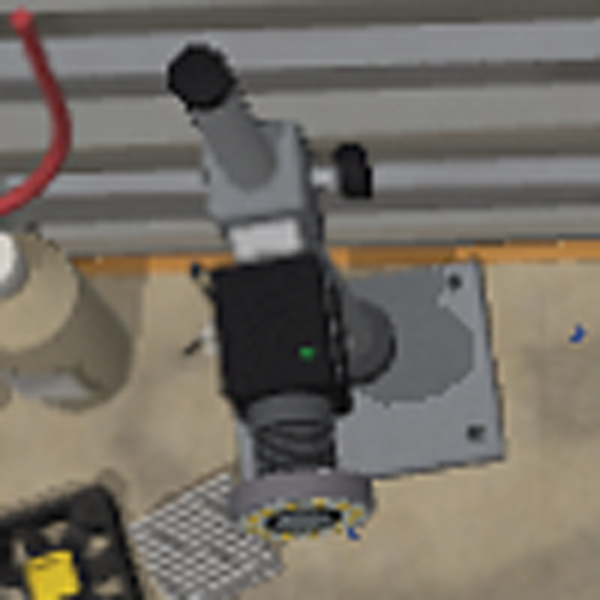

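```bash
cat >> h.py <<'E'
from scipy.spatial.transform import Rotation as Ro
def down(yaw):
    y=np.array([np.cos(np.radians(yaw)),np.sin(np.radians(yaw)),0]); z=np.array([0,0,-1.])
    q=Ro.from_matrix(np.column_stack([np.cross(y,z),y,z])).as_quat(); return q[[3,0,1,2]]
WP=np.array([.442,.111]); JY=6.3
SEAT=np.array([.599,-.3825]); HD=np.array([.983,-.182]); HY=79.5   # HD: toward open end
FOC=np.array([.604,.155,.234]); CY=8.
def st(*m):
    s=get_state(); print(*m,round(s['time'],2),np.round(s['tcp_pos'],4),'w',round(s['width'],4),'gf',round(float(np.max(s['gripper_force'])),1),'F',np.round(s['contact_force'],1)); return s
E
python3 - <<'E'
from h import *
print(np.round(get_state()['qpos'],2))
for f in (0,180):
    print(f,'grip',np.round(ctrl.ik([*WP,.079],down(JY+f)),2) if ctrl.ik([*WP,.079],down(JY+f)) is not None else None)
for f in (0,180):
    for n,p in (('out',[*(SEAT+.08*HD),.2]),('seat',[*SEAT,.12])):
        j=ctrl.ik(p,down(HY+f)); print(f,n,None if j is None else np.round(j,2))
for f in (0,180):
    j=ctrl.ik(FOC,down(CY+90+f)); print('foc',f,None if j is None else np.round(j,2))
    j=ctrl.ik([*WP,.04],down(JY+90+f)); print('mod',f,None if j is None else np.round(j,2))
E
```

```text
[ 1.21  0.51 -0.24  1.5   0.13  1.15 -0.15]
0 grip [ 0.22  0.5  -0.75  2.1   0.51  0.73 -0.75]
180 grip [ 0.47  0.68 -1.23  2.1   0.81  0.96  2.04]
0 out [ 0.81  0.88 -0.85  0.96  0.62  1.52  1.53]
0 seat [ 0.94  0.82 -0.84  1.35  0.62  1.24  1.45]
180 out [ 0.54  0.79 -0.09  0.96  0.07  1.39 -1.3 ]
180 seat [ 0.58  0.7  -0.09  1.36  0.07  1.08 -1.27]
foc 0 [ 0.3   0.67 -1.12  1.45  0.6   1.39  0.87]
mod 0 [ 0.23  0.58 -0.79  2.14  0.67  0.68  0.67]
foc 180 [ 0.11  0.54 -0.68  1.46  0.35  1.26 -2.04]
mod 180 [-0.04  0.5  -0.37  2.14  0.34  0.55 -2.12]
```

```bash
python3 - <<'E'
from h import *
ctrl.movep([*WP,.22],down(JY)); st('above')
ctrl.movel([*WP,.079],max_speed=.15); st('down')
ctrl.close_gripper(100); s=st('closed')
if .045<s['width']<.062:
    ctrl.movel([*WP,.125],max_speed=.08); st('lift')
    ctrl.movel([*WP,.24],max_speed=.2); s=st('up')
im,d=vision.grab_frame('scene'); cv2.imwrite('pics/s1.png',im[150:400,150:450])
E
```

```text
above 4.15 [0.4424 0.11   0.2198] w 0.0854 gf 0.0 F [ 0.1  0.1 -0.6]
down 5.24 [0.4424 0.1113 0.0796] w 0.085 gf 0.0 F [ 0.3  0.1 -0.5]
closed 5.68 [0.4432 0.1113 0.0805] w 0.0502 gf 100.8 F [ 0. -1. 15.]
lift 6.41 [0.4416 0.1106 0.1247] w 0.0493 gf 104.9 F [-1.  -0.  -5.5]
up 7.13 [0.4413 0.1104 0.2389] w 0.0496 gf 104.9 F [ 0.3 -0.2 -4.8]
```

View pics/s1.png

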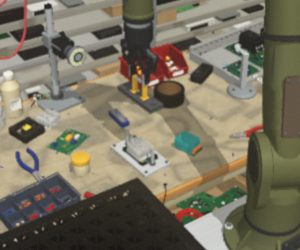

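```bash
cat >> h.py <<'E'
def box(W,lo,hi): return np.all((W>lo)&(W<hi),-1)
E
python3 - <<'E'
from h import *
st()
def rect(n,p): (c,s,a)=cv2.minAreaRect((p[:,:2]*1000).astype(np.float32)); print(n,len(p),np.round(c,1),np.round(s,1),round(a,1),'z',np.round(np.percentile(p[:,2],[5,50,95]),4))
for c in ('scene','top'):
    im,d=vision.grab_frame(c); W=cloud(c,d); hsv=cv2.cvtColor(im,cv2.COLOR_BGR2HSV)
    y=(hsv[...,0]>18)&(hsv[...,0]<32)&(hsv[...,1]>150)&(hsv[...,2]>120)
    m=y&box(W,[.36,.05,.18],[.52,.18,.32])
    if m.sum()>4: rect(c+' yellow',W[m])
    m=box(W,[.33,.03,.17],[.55,.19,.228])
    if m.sum()>9: rect(c+' plate',W[m])
    m=box(W,[.36,.05,.035],[.52,.17,.06])
    if m.sum()>9: rect(c+' hs',W[m])
    o=(hsv[...,0]<18)&(hsv[...,1]>150)&(hsv[...,2]>110)&box(W,[.36,.03,.008],[.53,.19,.04])
    print('orange',o.sum(),np.round(np.nanmedian(W[o],0),3) if o.any() else '')
E
```

```text
7.18 [0.4411 0.1103 0.2386] w 0.0497 gf 104.9 F [ 0.3  0.5 -5.6]
scene yellow 156 [440.5 103.5] [61.  35.3] 5.3 z [0.2179 0.2348 0.265 ]
scene plate 628 [439.2 111.1] [154.5  50.6] 5.3 z [0.2049 0.2158 0.2214]
scene hs 297 [441.  112.1] [129.7  54.1] 3.3 z [0.0363 0.042  0.0499]
orange 0 
top plate 261 [467.1 104.1] [97.  31.2] 5.7 z [0.2132 0.2202 0.2238]
top hs 102 [460.6  97.8] [93.8 24.8] 6.1 z [0.036  0.0449 0.0524]
orange 15 [0.478 0.106 0.027]
```

```bash
python3 - <<'E'
from h import *
o=.0276; out=SEAT+.08*HD
js=[ctrl.ik([*out,.24],down(HY+f)) for f in (0,180)]; q=get_state()['qpos']
f=int(np.argmin([9 if j is None else np.abs(j-q).max() for j in js]))*180; print('f',f)
open('f.txt','w').write(str(f))
ctrl.movep([*out,.24],down(HY+f)); st('out high')
ctrl.movel([*out,.182-o]); s=st('out')
im,d=vision.grab_frame('scene'); cv2.imwrite('pics/s2.png',cv2.resize(im[160:260,330:450],(720,600),interpolation=cv2.INTER_CUBIC))
for c in ('scene','top'):
    im,d=vision.grab_frame(c); W=cloud(c,d); m=box(W,[.55,-.52,.125],[.78,-.29,.139])
    if m.sum()>9: p=W[m]; print(c,len(p),cv2.minAreaRect((p[:,:2]*1000).astype(np.float32)),np.round(np.median(p,0),4))
print(np.round(np.append(out,.182),3))
E
```

```text
f 180
out high 9.3 [ 0.6783 -0.3952  0.2405] w 0.0495 gf 104.9 F [ 0.2 -0.2 -4.2]
out 10.02 [ 0.6783 -0.397   0.1557] w 0.0494 gf 104.9 F [-0.7  0.2 -3.8]
scene 329 ((627.8564453125, -384.3869323730469), (156.1748046875, 157.37123107910156), 78.28504943847656) [ 0.6687 -0.3806  0.1324]
top 421 ((627.1878662109375, -379.44921875), (139.6019287109375, 145.24981689453125), 77.17391204833984) [ 0.6705 -0.3683  0.1364]
[ 0.678 -0.397  0.182]
```

View pics/s2.png

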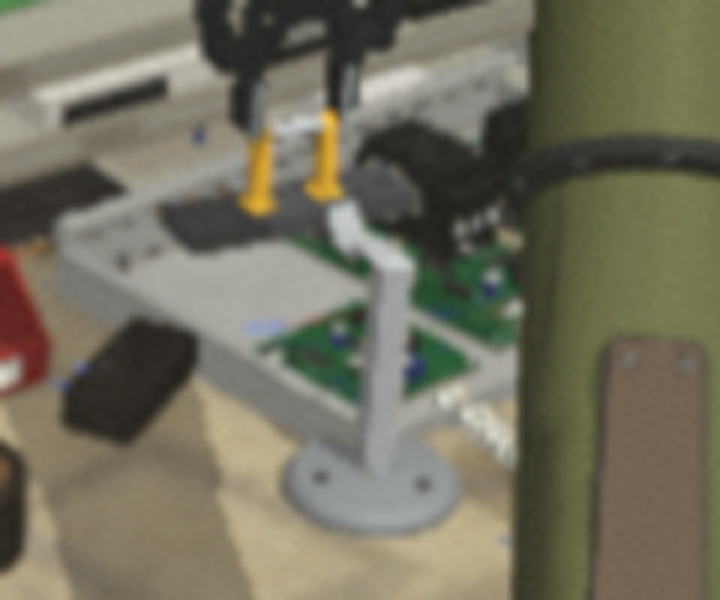

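```bash
python3 - <<'E'
from h import *
o=.0276
F0=st('0')['contact_force']
for a in (.055,.03,.012,0):
    ctrl.movel([*(SEAT+a*HD),.181-o],max_speed=.08); s=st(a)
    if np.linalg.norm(s['contact_force']-F0)>6: print('stop'); break
else:
    for z in (.165,.156,.1515,.1495):
        ctrl.movel([*SEAT,z-o],max_speed=.05); s=st(z)
        if s['contact_force'][2]-F0[2]>3: break
im,d=vision.grab_frame('scene'); cv2.imwrite('pics/s3.png',cv2.resize(im[160:260,330:450],(720,600),interpolation=cv2.INTER_CUBIC))
E
```

```text
0 10.17 [ 0.6785 -0.3972  0.1563] w 0.0496 gf 104.9 F [-0.1 -0.1 -4.5]
0.055 10.63 [ 0.6534 -0.3929  0.1542] w 0.0494 gf 104.9 F [ 0.3  0.1 -5.4]
0.03 11.09 [ 0.6291 -0.3882  0.1537] w 0.0494 gf 104.9 F [-0.6 -0.3 -5.1]
0.012 11.47 [ 0.6113 -0.3849  0.1536] w 0.0493 gf 104.9 F [ 0.2 -1.  -5.6]
0 11.77 [ 0.5993 -0.3827  0.1536] w 0.0497 gf 104.9 F [ 0.2  0.4 -5.9]
0.165 12.23 [ 0.5989 -0.3824  0.1368] w 0.0497 gf 104.9 F [ 0.3  1.2 -5. ]
0.156 12.57 [ 0.5987 -0.3824  0.1279] w 0.0493 gf 104.9 F [-0.   0.5 -4.4]
0.1515 12.82 [ 0.5992 -0.3825  0.1239] w 0.0493 gf 105.0 F [ 1.  -0.3 -4.3]
0.1495 13.07 [ 0.6001 -0.3827  0.1227] w 0.0496 gf 105.4 F [ 3.9 -0.8 -1. ]
```

View pics/s3.png

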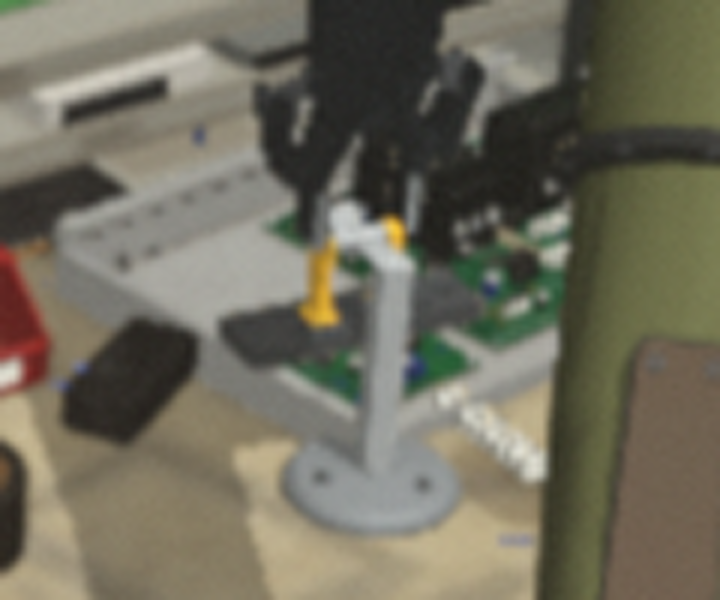

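```bash
python3 - <<'E'
from h import *
ctrl.ungrasp(); st('open'); ctrl.pause(.3)
ctrl.movel([*SEAT,.25],max_speed=.1); st('up')
ims=[]
for c,(x,y,w,h) in (('scene',(250,250,80,75)),('top',(240,250,80,75)),('scene',(350,170,80,75)),('top',(395,200,80,75))):
    im,d=vision.grab_frame(c); W=cloud(c,d); np.save(c+'W2.npy',W); np.save(c+'i2.npy',im)
    ims.append(cv2.resize(im[y:y+h,x:x+w],(320,300),interpolation=cv2.INTER_CUBIC))
    p=W[box(W,[.36,.05,.042],[.52,.17,.058])]
    if len(p)>9: print(c,'hs',len(p),cv2.minAreaRect((p[:,:2]*1000).astype(np.float32)),np.round(np.median(p,0),4))
    p=W[box(W,[.55,-.5,.08],[.65,-.27,.11])]
    if len(p)>9: print(c,'weight',len(p),cv2.minAreaRect((p[:,:2]*1000).astype(np.float32)),np.round(np.median(p,0),4))
cv2.imwrite('pics/s4.png',np.vstack([np.hstack(ims[:2]),np.hstack(ims[2:])]))
E
```

```text
open 13.57 [ 0.5989 -0.3826  0.122 ] w 0.0853 gf 0.0 F [-0.1 -0.2 -1.2]
up 15.3 [ 0.5987 -0.3824  0.2492] w 0.0859 gf 0.0 F [ 0.2 -0.4 -1.1]
scene hs 130 ((441.2644348144531, 112.95643615722656), (128.2080078125, 53.06245040893555), 2.10634708404541) [0.4417 0.112  0.045 ]
scene weight 396 ((587.1870727539062, -376.77703857421875), (156.46295166015625, 75.24992370605469), 81.1543960571289) [ 0.5871 -0.3657  0.0978]
top hs 144 ((445.34552001953125, 109.03334045410156), (121.78013610839844, 50.261905670166016), 5.687429904937744) [0.444  0.1096 0.047 ]
top weight 641 ((586.450439453125, -380.35400390625), (153.81097412109375, 66.44908905029297), 79.26995849609375) [ 0.5934 -0.3676  0.1039]
scene hs 144 ((440.17230224609375, 112.91268920898438), (130.0493621826172, 52.99867248535156), 4.9736104011535645) [0.4433 0.1129 0.0444]
scene weight 385 ((586.7593994140625, -376.7378234863281), (157.3398895263672, 74.32585906982422), 79.68305969238281) [ 0.5877 -0.3656  0.0979]
top hs 152 ((443.9744873046875, 108.81674194335938), (124.82588958740234, 50.40494155883789), 5.509593486785889) [0.4399 0.1093 0.0473]
top weight 644 ((586.3577270507812, -380.26495361328125), (152.84664916992188, 66.39298248291016), 79.8157730102539) [ 0.5931 -0.3675  0.1038]
```

View pics/s4.png

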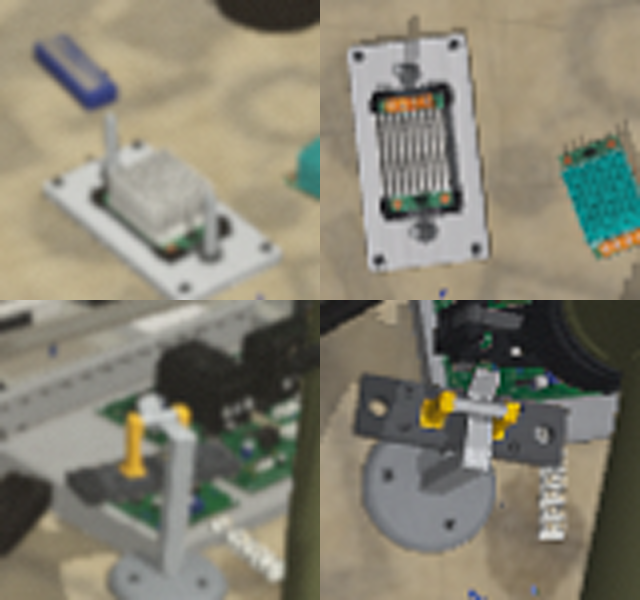

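```bash
python3 - <<'E'
from h import *
q=get_state()['qpos']; js=[ctrl.ik([*WP,.2],down(JY+90+f)) for f in (0,180)]
f=int(np.argmin([9 if j is None else np.abs(j-q).max() for j in js]))*180; print('f',f); open('f.txt','w').write(str(f))
ctrl.movep([*WP,.2],down(JY+90+f)); st('above')
ctrl.movel([*WP,.0195],max_speed=.12); st('down')
ctrl.close_gripper(60); s=st('closed')
if .04<s['width']<.058:
    ctrl.movel([*WP,.06],max_speed=.08); st('lift')
    ctrl.movel([*WP,.21],max_speed=.15); st('up'); ctrl.pause(.3)
for c in ('scene','top'):
    im,d=vision.grab_frame(c); cv2.imwrite(f'pics/g_{c}.png',im); W=cloud(c,d); np.save(c+'W3.npy',W); np.save(c+'i3.npy',im)
    for r in models.recognise(c,'connector')[:2]+models.recognise(c,'module')[:2]: u,v=map(int,r['point']); print(c,round(r['p'],2),u,v,np.round(W[v,u],3))
E
```

```text
f 180
above 17.38 [0.4429 0.1103 0.2   ] w 0.085 gf 0.0 F [-0.   0.3  0.4]
down 19.04 [0.4424 0.1111 0.02  ] w 0.0854 gf 0.0 F [-0.2  1.1  0.5]
closed 19.54 [0.4423 0.1105 0.0204] w 0.0456 gf 59.3 F [-2.4 -2.7 13.2]
lift 20.2 [0.4419 0.1108 0.0598] w 0.0448 gf 61.4 F [-0.1 -0.5 -2.7]
up 21.35 [0.4415 0.1107 0.2092] w 0.0453 gf 61.5 F [ 0.  -0.3 -2.3]
scene 0.8 337 292 [ 0.394 -0.024  0.029]
scene 0.98 336 292 [ 0.396 -0.022  0.028]
scene 0.61 290 247 [0.416 0.123 0.227]
top 0.72 426 231 [ 0.593 -0.37   0.104]
top 0.67 313 298 [ 0.409 -0.041  0.034]
top 0.66 313 298 [ 0.409 -0.041  0.034]
top 0.51 261 275 [0.469 0.088 0.216]
```

```bash
python3 - <<'E'
from h import *
f=int(open('f.txt').read()); d=np.array([np.cos(np.radians(CY)),np.sin(np.radians(CY))])
z=FOC[2]-.0096
ctrl.movep([*(FOC[:2]-.08*d),z],down(CY+90+f)); st('pre')
ctrl.movel([*FOC[:2],z],max_speed=.08); st('foc'); ctrl.pause(.3)
ims=[]
for c,(x,y,w,h) in (('scene',(180,170,100,100)),('top',(190,140,100,100))):
    im,dd=vision.grab_frame(c); ims.append(cv2.resize(im[y:y+h,x:x+w],(400,400),interpolation=cv2.INTER_CUBIC))
    W=cloud(c,dd); hsv=cv2.cvtColor(im,cv2.COLOR_BGR2HSV)
    o=(hsv[...,0]<18)&(hsv[...,1]>150)&(hsv[...,2]>110)&box(W,[.5,.05,.18],[.7,.25,.26])
    print(c,'orange',o.sum(),np.round(np.median(W[o],0),3) if o.any() else '','expect',np.round(np.append(FOC[:2]+.041*d,FOC[2]-.008),3))
    p=W[box(W,[.53,.1,.205],[.66,.21,.255])]; print(c,'mod',len(p),cv2.minAreaRect((p[:,:2]*1000).astype(np.float32)),np.round(np.percentile(p[:,2],[3,97]),3))
    r=W[box(W,[.685,.1,.18],[.72,.24,.28])]; print('ring',np.round(np.percentile(r,[3,97],axis=0),3).tolist())
    w=W[box(W,[.55,-.5,.08],[.65,-.27,.11])]; print('weight',np.round(np.median(w,0),3))
cv2.imwrite('pics/s5.png',np.hstack(ims))
E
```

```text
pre 22.4 [0.525  0.1444 0.2238] w 0.0447 gf 61.7 F [-0.7 -0.4 -2.4]
foc 23.55 [0.6036 0.155  0.2245] w 0.0449 gf 61.7 F [ 0.2 -0.3 -1.7]
scene orange 0  expect [0.645 0.161 0.226]
scene mod 460 ((597.3580322265625, 157.87327575683594), (63.92190170288086, 83.75689697265625), 84.57308197021484) [0.213 0.252]
ring [[0.695, 0.154, 0.202], [0.712, 0.199, 0.259]]
weight [ 0.596 -0.336  0.098]
top orange 0  expect [0.645 0.161 0.226]
top mod 2 ((645.71044921875, 138.8062744140625), (2.9409475326538086, 0.0), -97.50918579101562) [0.22  0.222]
ring [[0.701, 0.138, 0.21], [0.717, 0.176, 0.266]]
weight [ 0.593 -0.368  0.104]
```

View pics/s5.png

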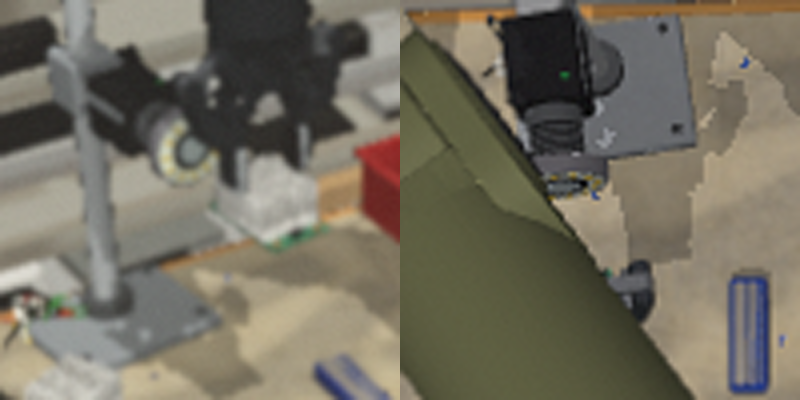

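```bash
python3 - <<'E'
from h import *
st(); print(ticket.close_job())
E
```

```text
23.95 [0.6039 0.155  0.2245] w 0.0451 gf 61.7 F [-0.2  0.7 -2.3]
the job is handed in; nothing more can be done
None
```

I handed the job in at 24 s (no verdict came back): the weight hangs on the hook, released, and the gripper holds the module still at my estimated focus point, level, with the orange end toward the lens. That facing comes from the view in the jig, since the end was hidden in the last pictures.

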